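# Clear the moulding offcuts and right the tipped capacitor

### The job

Get this assembly bench ready for the next run: put the two broken grey plastic offcuts (one lies under the low clamp bridge, the other on the white strip among the capacitors) into the open scrap bin in the middle of the bench. Stand the capacitor that has tipped back against the guide rail upright, cap up, with its foot wholly on the white strip, in the row between its two standing neighbours and touching neither. Leave everything else where it is.

Things in the scene. Friction and masses are not known exactly. Their poses are not given: they have to be found in the camera images.
- lane: the capacitor row, fixed: a white plastic strip 70 mm (x) by 340 mm (y), 8 mm thick. Origin: centre of its underside, on the bench. x points away from the robot (turned a few degrees), y along the row. Four places near y = -143, -48, 48, 143 mm: standing capacitors at the outer two, the tipped one and an offcut at the inner two. The row is left or right of the bin, the bridge on the other side.
- rail_mid (a point): middle of the axis of the row's guide rail: a round steel bar 12 mm thick along the lane's y, on the robot's side of the strip, 65 mm from the strip's middle line and 58 mm above the bench, on two end posts 158 mm either side.
- tipped: a capacitor: a plain aluminium can, 40 mm diameter, 100 mm tall, with a black cap (the top 8 mm). Origin: centre of its base; z runs from base to cap. About 130 g. Loose. This one leans 38 to 46 degrees from upright towards the robot (the lane's -x): the near edge of its base stands on the white strip and its side rests on the guide rail, which touches it about 70 mm up its side.
- cap_a: a capacitor: a plain aluminium can, 40 mm diameter, 100 mm tall, with a black cap (the top 8 mm). Origin: centre of its base; z runs from base to cap. It stands in the row's outer place on the lane's -y side. Loose; leave it.
- cap_b: a capacitor: a plain aluminium can, 40 mm diameter, 100 mm tall, with a black cap (the top 8 mm). Origin: centre of its base; z runs from base to cap. It stands in the row's outer place on the lane's +y side. Loose; leave it.
- bridge: a grey steel clamp bridge, fixed. Origin: on the bench below its middle; x points away from the robot (turned a few degrees), y along the beam. Beam is 60 mm deep (x +-30 mm), 330 mm long, its underside 170 mm and its top 210 mm above the bench; two short cylinders on it reach 271 mm. Its posts, 30 mm wide, stand at y = +-150 mm.
- offcut_bridge: a broken lump of grey moulded plastic, about 30 g. Origin: centre of its underside; x is its long direction, z up. Block 36 x 24 x 22 mm, nub on top to 28 mm. It lies under the beam, 16 to 26 mm behind its robot-side face, its x within 18 degrees of the bridge's: a tool pointing straight down fouls the beam, one tilted 28 to 40 degrees (fingers forwards, wrist towards the robot) reaches it.
- offcut_lane: a broken lump of grey moulded plastic, about 30 g. Origin: centre of its underside; x is its long direction, z up. Block 38 x 24 x 20 mm with a round stub 12 mm tall on top (x = -10 mm). It lies on the white strip (its underside 8 mm above the bench) in the inner place next to the tipped capacitor, its x within 18 degrees of the lane's x.
- bin_in (a point): centre of the inner floor of the scrap bin: an open blue plastic box, fixed, outside 180 mm (x) by 110 mm (y), 80 mm high, walls and floor 4 mm thick, in the middle of the bench between the row and the bridge. Axes as the box's sides.
- latch: a finished black plastic latch, 45 x 28 x 30 mm, under the bridge near its +y post. Origin: centre of its underside. Leave it.
- roller: a black rubber roller, 32 mm diameter, 40 mm tall with its pin, standing on the bench in front of the bridge's +y post. Origin: centre of its base. Leave it.
- jar: a closed jar, 60 mm diameter, 70 mm tall, beyond the bin. Origin: centre of its base. Leave it.
- driver: a screwdriver lying across the bench beyond the bin. Leave it.

How it is judged:
At the end, for the whole second after the job is handed in: Both offcuts lie still inside the scrap bin; the tipped capacitor stands upright (within 5 degrees), cap up, at rest, released, its base on the white strip (centre within 18 mm of the strip's middle line), between its two neighbours in the row with its axis more than 41 mm from each of theirs (x of offcut_bridge in the frame of bin_in between -0.09 and 0.09 m and y of offcut_bridge in the frame of bin_in between -0.055 and 0.055 m and height (world z) of each of offcut_bridge, offcut_lane below 0.075 m and linear speed of each of offcut_bridge, offcut_lane, tipped below 0.03 m/s and x of offcut_lane in the frame of bin_in between -0.09 and 0.09 m and y of offcut_lane in the frame of bin_in between -0.055 and 0.055 m and angle between tipped's own z axis and vertical below 0.09 rad and x of tipped in the frame of lane between -0.018 and 0.018 m and y of tipped in the frame of lane between -0.14 and 0.14 m and z of tipped in the frame of lane between 0.004 and 0.012 m and horizontal distance between tipped and cap_a above 0.041 m and horizontal distance between tipped and cap_b above 0.041 m); the robot touches nothing.
It fails at once if a standing capacitor is moved more than 25 mm or knocked over (distance of any of cap_a, cap_b from where it was at the start of the episode above 0.025 m or angle between any of cap_a, cap_b's own z axis and vertical above 0.5 rad).
It fails at once if the latch or the roller is moved more than 25 mm or knocked over (distance of any of latch, roller from where it was at the start of the episode above 0.025 m or angle between any of latch, roller's own z axis and vertical above 0.5 rad).
It fails at once if the jar or the screwdriver is moved more than 25 mm or knocked over (distance of any of jar, driver from where it was at the start of the episode above 0.025 m or angle between jar's own z axis and vertical above 0.5 rad).
It also fails if it takes over 72 s, if anything falls off the work surface, if the arm or the gripper's body presses on something with over 40 N, if the wrist force passes 120 N, or if a joint passes its speed limit or range.

### The arm

A 6-joint arm with a two-finger parallel gripper is mounted at the origin on the work surface. World frame = base frame: x ahead of the robot, y to its left, z up, the work surface at z = 0. Lengths are in m, angles in rad, forces in N, time in s.
With the tool pointing down it reaches from about 0.35 to 0.875 m from the base axis. Payload 15.5 kg.
Tool frame: the origin (TCP) lies between the finger pads, 19 mm behind the fingertips; this is the grasp point; z points along the fingers, y is the line along which they close (so a half turn about z gives the same grasp; the last joint's range is limited). The gripper opens to 85 mm and grips with 20 to 120 N. Pads are 22 mm wide; open, the fingers measure 114 mm over their backs; the gripper's body (76 mm by 85 mm) begins 54 mm behind the grasp point. The pads swing forward as they close: fully open they stand 13 mm farther back than shut.
Start: joints at [-1.427, 0.494, 1.345, -0, 1.302, -0.096], TCP at [0.148, -0.607, 0.25] pointing down, gripper open.
Joint ranges: [-2.91, 2.91], [-0.82, 2.16], [0.22, 2.67], [-1.22, 4.37], [0.12, 2.79], [-3.08, 3.08]. Speed limits (rad/s): [1.89, 1.89, 2.57, 3.01, 3.01, 3.01].

### API

Orientations are given as a unit quaternion [w, x, y, z].
In Python, from station import env, cams gives the robot as it stands.
- The arm moves only by the shell command python3 -m creep 'ROWS' [OPENING] [FORCE]. ROWS is JSON, one flat list of numbers, 4 for each row, row after row: the shift along the tool's x, y, z in m, then the turn about the tool's z in rad. In form: [dx, dy, dz, yaw, dx, dy, dz, yaw, ...]. A call has 1 to 10 rows; each row is the pose to reach, as a shift and turn from the pose commanded when the call began, along the tool's axes at that moment; what a row does not reach only later rows make up. A row lasts 1/8 s, in which the tool goes at most 62.5 mm and 10.7 degrees, less where a joint would pass 70% of its speed; a pose out of reach is approached as far as the arm can. A call with a gripper value outside its range is refused whole. OPENING is the opening, from 0 (shut) to 1 (fully open), set as the call begins (- or left out, the last holds). The fingers move at their own pace and stop on an object; FORCE is the grip in N (left out, the last holds). Time passes only in rows, so rows that repeat a pose let the fingers close. It gives the time, the measured TCP pose, the force, the opening and the grip force at its end, in the units of the state.
- env.get_state(): the state, without advancing time (a new reading comes with each control period).
- cams.read_camera(name): name is "scene" or "top" or "wrist"; returns a dict with "img" (480x640x3 uint8, red, green, blue), "intrinsics" (3x3 intrinsics, pixels), "R" (3x3) and "t" (3): a world point X has camera coordinates R X + t. Camera axes: x right, y down, z forward; pixel columns grow to the right and rows downward; lengths in m; the calibration is good to about 2 mm. A picture is of the moment at which its call begins. There is no depth.
- env.finish_job(): hands the job in; it is judged then, once.
The state is a dict: "time": time; "joint_positions": joint angles; "qd": joint speeds; "joint_torque": joint torques, N m; "eef_pos": TCP position; "orientation": TCP orientation; "force": force on the tool from outside, world axes, zero at the start; "moment": the same for the moment, N m; "finger_gap": opening from 0.0 (shut) to 1.0 (fully open); "grip_force": force on a finger pad.
Only numpy, scipy, OpenCV 4.12 (cv2) and the standard library are available. Lean on these libraries where they do the work, as an engineer would, in place of code of your own. Each camera call takes 0.05 s, during which the arm holds its last target. There are 200 camera calls.

## Working session

There is one attempt and no reset: what is moved stays moved. The work goes in short steps, Python scripts to look and compute and a shell command to move; the robot and the scene stay as the last step left them, time stands still between calls to the robot, and variables do not carry over. Pictures are saved under pics/ and viewed, at most 12 in all, crops included, and the job is handed in when it is done.

```bash
ls; mkdir -p pics; python3 - <<'E'
from station import env,cams
import cv2,numpy as np,pickle
s=env.get_state();print(s)
D={}
for n in["scene","top","wrist"]:
    c=cams.read_camera(n);D[n]=c
    cv2.imwrite(f"pics/{n}0.png",c["img"][:,:,::-1])
    print(n,c["intrinsics"].round(1).tolist(),c["R"].round(3).tolist(),c["t"].round(3).tolist(),(-c["R"].T@c["t"]).round(3))
pickle.dump(D,open("d0.pkl","wb"))
E
```

```text
pics
{'time': 0.0, 'joint_positions': array([-1.42743972e+00,  4.94156087e-01,  1.34610224e+00,  3.34068484e-05,
        1.30250105e+00, -9.54795016e-02]), 'qd': array([ 8.69781525e-04,  2.49580624e-04, -1.69261355e-03,  1.24338659e-03,
        2.79635041e-04, -3.37974320e-05]), 'joint_torque': array([ 8.71081429e-03, -8.82129550e+01, -3.83853722e+01,  4.31188728e-04,
        1.01780586e-02, -2.08282688e-05]), 'eef_pos': array([ 0.1478369 , -0.60693338,  0.24942688]), 'orientation': array([-5.83580656e-04,  9.92878493e-01,  1.19130002e-01,  2.13512873e-06]), 'force': array([ 1.19843405, -0.12185244, -0.83476213]), 'moment': array([-0.01218615, -0.00288153, -0.01925576]), 'grip_force': 0.0, 'finger_gap': 1.0006169511962157}
scene [[529.7, 0.0, 319.7], [0.0, 529.7, 241.2], [0.0, 0.0, 1.0]] [[-0.834, 0.552, -0.024], [0.351, 0.496, -0.794], [-0.426, -0.67, -0.608]] [0.494, -0.158, 1.439] [1.081 0.77  0.76 ]
top [[447.8, 0.0, 323.4], [0.0, 447.8, 234.8], [0.0, 0.0, 1.0]] [[0.025, -0.999, 0.025], [-0.998, -0.026, -0.054], [0.054, -0.023, -0.998]] [-0.022, 0.601, 0.989] [0.547 0.016 1.02 ]
wrist [[372.6, 0.0, 322.9], [0.0, 372.6, 237.1], [0.0, 0.0, 1.0]] [[0.236, -0.972, -0.0], [-0.938, -0.228, 0.263], [-0.256, -0.062, -0.965]] [-0.624, -0.033, 0.379] [ 0.213 -0.591  0.374]
```

View pics/top0.png

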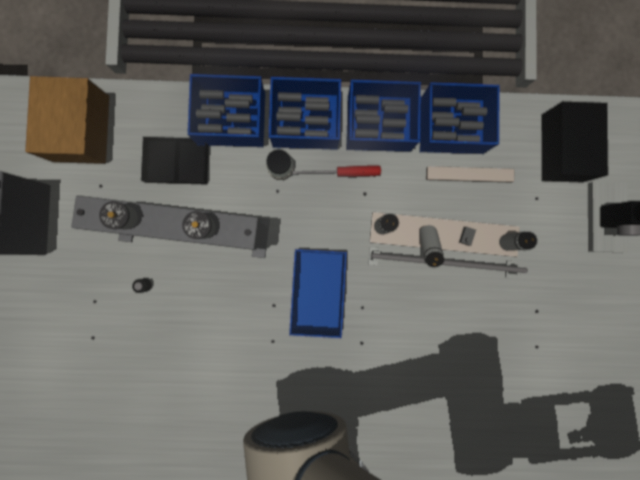

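View pics/scene0.png

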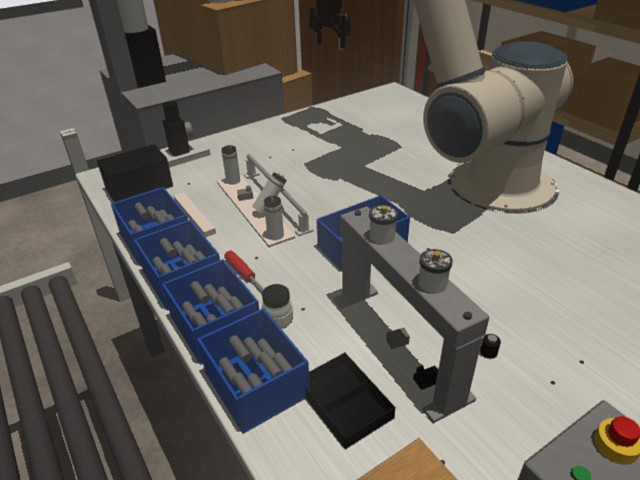

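The top view shows the row on the right: strip about (370–520, 213–255), tipped cap at (433,258), offcut at (468,236). The bin is at (320,292), and the bridge on the left at (75–260, 198–245). The scene view shows the bridge offcut near (398,337) and the latch at (426,377).

```bash
cat > h.py <<'E'
import numpy as np,cv2
def ray(c,p):
    R=c["R"];o=-R.T@c["t"];d=R.T@np.linalg.inv(c["intrinsics"])@np.array([p[0],p[1],1.]);return o,d
def onz(c,p,z):
    o,d=ray(c,p);return o+d*(z-o[2])/d[2]
def proj(c,X):
    q=c["intrinsics"]@(c["R"]@np.asarray(X,float)+c["t"]);return q[:2]/q[2]
def rect(c,m,z,pt):
    n,l,s,ce=cv2.connectedComponentsWithStats(m.astype(np.uint8))
    d=[1e9 if (i==0 or s[i,4]<30) else np.hypot(*(ce[i]-pt)) for i in range(n)];i=int(np.argmin(d))
    k=max(cv2.findContours((l==i).astype(np.uint8),0,2)[0],key=cv2.contourArea)[:,0]
    w=np.array([onz(c,p,z)[:2] for p in k],np.float32)
    return cv2.minAreaRect(w*1000),s[i].tolist()
E
python3 - <<'E'
import pickle;from h import *
D=pickle.load(open("d0.pkl","rb"));c=D["top"];im=c["img"].astype(int)
r,g,b=im[...,0],im[...,1],im[...,2]
hsv=cv2.cvtColor(c["img"],cv2.COLOR_RGB2HSV)
for p in[(400,225),(450,235),(468,236),(300,420),(350,240),(150,217),(320,290),(297,260),(430,240),(140,286)]: print(p,c["img"][p[1],p[0]],hsv[p[1],p[0]],end=" ")
print()
print("strip",rect(c,(r-b>18)&(r>150),.008,(450,238)))
print("bin",rect(c,(b-r>50),.08,(320,292)))
print("beam",rect(c,(r<125)&(r>60)&(abs(r-b)<15),.21,(150,222)))
for n,p in dict(capb=(387,222),capa=(525,240),tip=(433,259)).items(): print(n,onz(c,p,.108))
print("off",onz(c,(468,236),.03))
s=D["scene"];print("offb",onz(s,(398,337),.02),"latch",onz(s,(426,377),.02))
for n,X in dict(jar=onz(c,(279,162),.07),roller=onz(c,(139,286),.04)).items():print(n,X)
x,y=468,236
cv2.imwrite("pics/crop1.png",np.hstack([cv2.resize(c["img"][200:285,360:540],None,fx=3,fy=3),cv2.resize(s["img"][300:390,360:450],(255,255))])[:,:,::-1])
E
```

```text
(400, 225) [164 152 141] [ 14  36 164] (450, 235) [164 153 141] [ 16  36 164] (468, 236) [80 81 78] [40  9 81] (300, 420) [26 27 29] [110  26  29] (350, 240) [136 137 132] [ 36   9 137] (150, 217) [95 96 96] [90  3 96] (320, 290) [ 41  75 135] [109 178 135] (297, 260) [27 37 58] [110 136  58] (430, 240) [99 99 95] [30 10 99] (140, 286) [104 101  99] [ 12  12 104] 
strip (((611.0146484375, -283.57843017578125), (334.98602294921875, 66.52983856201172), 85.76492309570312), [371, 215, 148, 41, 2571])
bin (((476.26983642578125, 2.4133644104003906), (107.14202117919922, 178.349609375), 88.23725891113281), [294, 250, 52, 88, 3506])
beam (((599.8212280273438, 262.83544921875), (373.407958984375, 79.25259399414062), 84.59722137451172), [71, 195, 211, 64, 6340])
capb [ 0.62606645 -0.13472142  0.108     ]
capa [ 0.59645033 -0.42097417  0.108     ]
tip [ 0.55261912 -0.23051497  0.108     ]
off [ 0.60633271 -0.32966151  0.03      ]
offb [0.60398541 0.28074929 0.02      ] latch [0.62383977 0.37795761 0.02      ]
jar [0.75190709 0.09301083 0.07      ]
roller [0.47916843 0.38862777 0.04      ]
```

View pics/crop1.png

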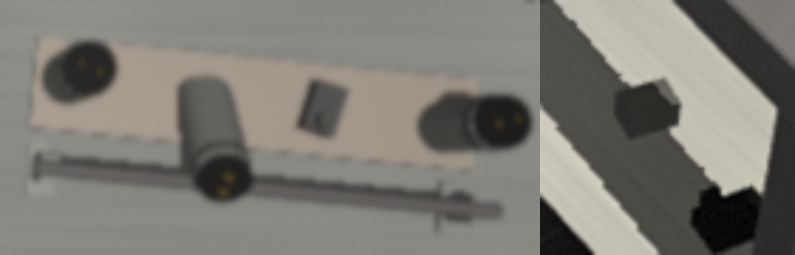

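The crop shows the offcut at top-view pixels (467,236), with its long side roughly along lane x and the stub at the robot end. The tipped cap rests on the rail at lane y≈+48. I'll hover over the lane offcut.

```bash
cat >> h.py <<'E'
from scipy.spatial.transform import Rotation as Ro
def shift(s,target,xdir=None):
    """shift in tool axes (and yaw to bring tool x, mod pi, to world heading xdir deg)"""
    q=s["orientation"];R=Ro.from_quat(q[[1,2,3,0]]).as_matrix()
    d=R.T@(np.array(target)-s["eef_pos"]);h=np.degrees(np.arctan2(R[1,0],R[0,0]))
    y=None if xdir is None else round(float(np.radians((h-xdir+90)%180-90)),3)
    return d.round(4),y,"heading",round(h,1),"tilt",R[:,2].round(3)
E
python3 - <<'E'
import pickle;from h import *;from station import env
D=pickle.load(open("d0.pkl","rb"));c=D["top"];im=c["img"].astype(int);r=im[...,0]
m=np.zeros(r.shape,bool);m[222:250,455:482]=r[222:250,455:482]<120
print(rect(c,m,.025,(468,236)))
print(shift(env.get_state(),(.606,-.331,.2),-4.2))
E
python3 -m creep '[0.51,-0.16,0.05,0.31,0.51,-0.16,0.05,0.31,0.51,-0.16,0.05,0.31,0.51,-0.16,0.05,0.31,0.51,-0.16,0.05,0.31,0.51,-0.16,0.05,0.31,0.51,-0.16,0.05,0.31,0.51,-0.16,0.05,0.31,0.51,-0.16,0.05,0.31,0.51,-0.16,0.05,0.31]'
python3 - <<'E'
from h import *;from station import env,cams
c=cams.read_camera("wrist");cv2.imwrite("pics/w1.png",c["img"][:,:,::-1])
import pickle;pickle.dump(c,open("w1.pkl","wb"))
s=env.get_state();print(s["time"],s["eef_pos"],shift(s,(.606,-.331,.03),-4.2),s["joint_positions"].round(2))
E
```

```text
(((607.162353515625, -328.53759765625), (29.287918090820312, 39.382164001464844), 73.25479888916016), [459, 226, 17, 20, 229])
(array([ 0.5105, -0.1598,  0.0497]), 0.312, 'heading', np.float64(13.7), 'tilt', array([-0.   ,  0.001, -1.   ]))
time: 1.4
eef_pos: [0.6075, -0.3289, 0.199]
orientation: [-0.0, 0.999, -0.034, -0.0]
force: [-0.7, -0.7, -1.0]
finger_gap: 1.001
grip_force: 0.0
1.45 [ 0.60620672 -0.33011744  0.19928303] (array([-0.    ,  0.001 ,  0.1693]), 0.004, 'heading', np.float64(-4.0), 'tilt', array([-0.001,  0.   , -1.   ])) [-0.59  0.63  1.23 -0.    1.28  1.05]
```

View pics/w1.png

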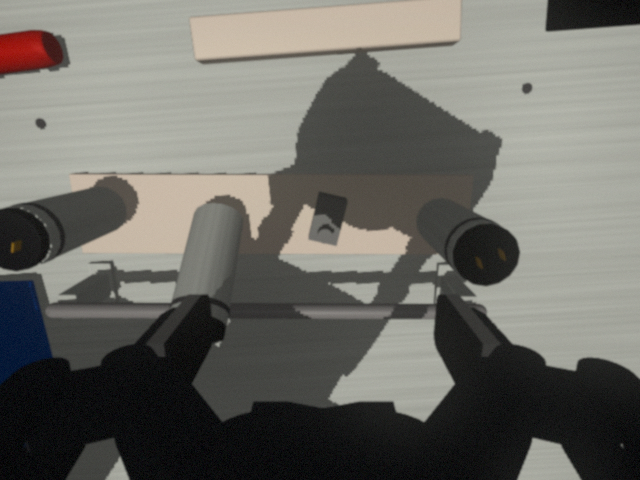

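The wrist view shows the offcut with corners about (320,192), (347,200), (335,245), (309,238) and the stub at (326,230), between the tipped can on the left and cap_a on the right.

```bash
python3 - <<'E'
from h import *;from station import env
import pickle;c=pickle.load(open("w1.pkl","rb"))
P=[onz(c,p,.026)[:2] for p in[(320,192),(347,200),(335,245),(309,238)]];P=np.array(P);print(P.round(4))
ctr=P.mean(0);a=P[:2].mean(0)-P[2:].mean(0);print(ctr,np.degrees(np.arctan2(a[1],a[0])),np.hypot(*a),np.hypot(*(P[0]-P[1])))
h=np.degrees(np.arctan2(a[1],a[0]))
print(shift(env.get_state(),(*ctr,.03),h))
# lane in wrist: strip far corners/rail
for p in[(70,173),(72,253)]:print("strip",onz(c,p,.008)[:2])
for p in[(60,312),(480,312)]:print("rail",onz(c,p,.058)[:2])
for p in[(215,200),(242,207)]:print("tipbase",onz(c,p,.03)[:2])
E
```

```text
[[ 0.6313 -0.3275]
 [ 0.6233 -0.3487]
 [ 0.5863 -0.3368]
 [ 0.5938 -0.3157]]
[ 0.60866178 -0.33219149] -17.631228471459657 0.03911701394220114 0.022676480183673384
(array([0.0027, 0.002 , 0.1693]), 0.239, 'heading', np.float64(-4.0), 'tilt', array([-0.001,  0.   , -1.   ]))
strip [ 0.65894247 -0.11921579]
strip [ 0.58951389 -0.10362326]
rail [ 0.55600826 -0.11873987]
rail [ 0.53355934 -0.44612692]
tipbase [ 0.63120887 -0.2438642 ]
tipbase [ 0.62413213 -0.2645648 ]
```

```bash
python3 -m creep '[0.003,0.002,0.08,0.12,0.003,0.002,0.12,0.24,0.003,0.002,0.15,0.24,0.003,0.002,0.169,0.24,0.003,0.002,0.169,0.24]' 0.7 | head -4
python3 -m creep '[0,0,0,0,0,0,0,0,0,0,0,0,0,0,0,0,0,0,0,0]' 0 40
python3 -m creep '[0,0,-0.06,0,0,0,-0.12,0,0,0,-0.16,0,0,0,-0.16,0]'
python3 - <<'E'
from h import *;from station import env
print(shift(env.get_state(),(.476,.002,.17),-2))
E
```

```text
time: 2.08
eef_pos: [0.6076, -0.3337, 0.0304]
orientation: [-0.0, 0.988, -0.155, -0.001]
force: [-1.0, -0.7, 0.6]
time: 2.7
eef_pos: [0.6091, -0.3339, 0.0327]
orientation: [0.001, 0.988, -0.155, 0.001]
force: [-1.7, -0.2, 7.9]
finger_gap: 0.272
grip_force: 39.6
time: 3.2
eef_pos: [0.61, -0.3343, 0.1958]
orientation: [0.002, 0.988, -0.155, 0.003]
force: [-0.8, -0.9, -0.4]
finger_gap: 0.269
grip_force: 39.6
(array([-0.2306, -0.2792,  0.0235]), -0.276, 'heading', np.float64(-17.8), 'tilt', array([ 0.006, -0.004, -1.   ]))
```

```bash
python3 -m creep '[-0.23,-0.28,0.024,0,-0.23,-0.28,0.024,0,-0.23,-0.28,0.024,0,-0.23,-0.28,0.024,0,-0.23,-0.28,0.024,0,-0.23,-0.28,0.024,0,-0.23,-0.28,0.09,0,-0.23,-0.28,0.09,0,-0.23,-0.28,0.09,0]' | head -2
python3 -m creep '[0,0,0,0,0,0,0,0,0,0,0,0]' 0.55
python3 -m creep '[0,0,-0.06,0,0,0,-0.1,0,0,0,-0.1,0]'
python3 - <<'E'
from h import *;from station import env,cams
import pickle
c=cams.read_camera("wrist");pickle.dump(c,open("w2.pkl","wb"))
t=cams.read_camera("top");
s=env.get_state();print(s["time"],s["eef_pos"],s["joint_positions"].round(2))
# tipped work: tool y along lane x -> tool x heading 85.8 
print(shift(s,(.553,-.231,.20),85.8))
cv2.imwrite("pics/w2.png",np.vstack([c["img"],t["img"][180:350,:]])[:,:,::-1][:600])
E
```

```text
time: 4.32
eef_pos: [0.4754, 0.0032, 0.1017]
time: 4.7
eef_pos: [0.4755, 0.0034, 0.1017]
orientation: [-0.0, 0.988, -0.155, 0.001]
force: [-0.3, -0.8, -0.7]
finger_gap: 0.549
grip_force: 0.0
time: 5.08
eef_pos: [0.4767, 0.0034, 0.204]
orientation: [-0.0, 0.988, -0.155, 0.003]
force: [0.5, 0.8, -0.8]
finger_gap: 0.55
grip_force: 0.0
5.175 [0.47510494 0.00352693 0.20119403] [-0.12  0.35  1.77 -0.    1.03  1.76]
(array([0.146 , 0.1994, 0.0013]), 1.333, 'heading', np.float64(-17.8), 'tilt', array([ 0.001, -0.   , -1.   ]))
```

View pics/w2.png

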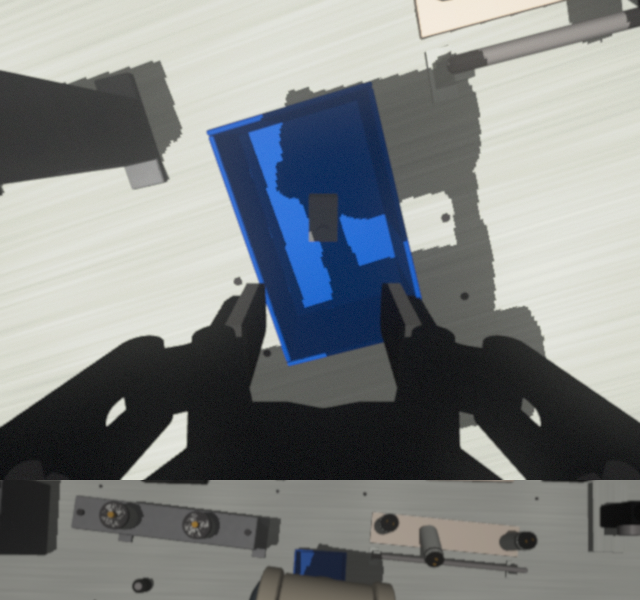

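The offcut lies in the bin, at about (322,217) in the wrist view. Next is the tipped capacitor: hover over it with the closing line along the lean, and look again.

```bash
python3 -m creep '[0.177,0.197,0,-0.18,0.177,0.197,0,-0.36,0.177,0.197,0,-0.54,0.177,0.197,0,-0.72,0.177,0.197,0,-0.9,0.177,0.197,0,-1.08,0.177,0.197,0,-1.26,0.177,0.197,0,-1.44,0.177,0.197,0,-1.62,0.177,0.197,0,-1.808]' 1 | head -3
python3 - <<'E'
from h import *;from station import env,cams
import pickle
c=cams.read_camera("wrist");t=cams.read_camera("scene");pickle.dump((c,t),open("w3.pkl","wb"))
s=env.get_state();print(s["time"],s["eef_pos"],s["joint_positions"].round(2),shift(s,(.585,-.24,.2),85.8))
cv2.imwrite("pics/w3.png",np.vstack([c["img"][:330],cv2.resize(t["img"][130:250,200:320],(240,240)) @np.eye(3,dtype=np.uint8) if 0 else np.pad(cv2.resize(t["img"][130:250,200:330],None,fx=2.2,fy=2.2),((0,0),(0,640-286),(0,0)))])[:600,:,::-1])
E
```

```text
time: 6.42
eef_pos: [0.5827, -0.2379, 0.1992]
orientation: [-0.001, 0.731, 0.682, -0.0]
6.525 [ 0.5827097  -0.23789721  0.19941257] [-0.48  0.55  1.39 -0.    1.2  -0.41] (array([-0.0019,  0.0024, -0.0006]), 0.002, 'heading', np.float64(85.9), 'tilt', array([-0.002,  0.001, -1.   ]))
```

View pics/w3.png

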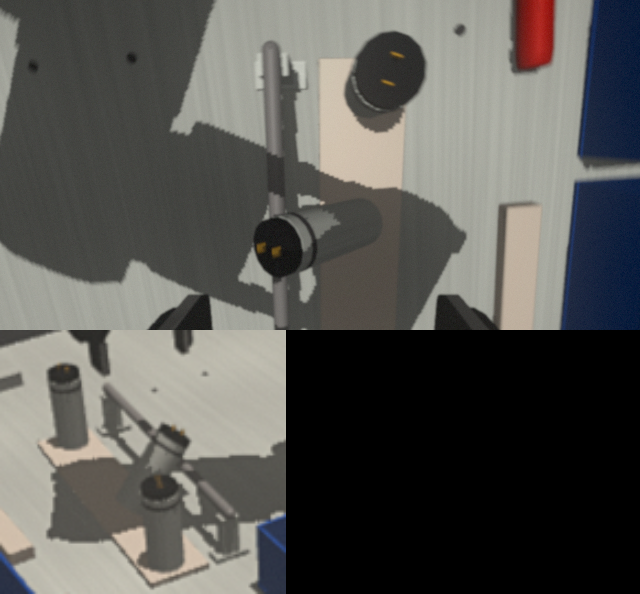

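The wrist view shows the can's cap face centred near (280,246) over the rail, and its far base rim near (378,222).

```bash
python3 - <<'E'
from h import *
import pickle
c,t=pickle.load(open("w3.pkl","rb"))
o=np.array([.611,-.285]);L=np.array([[.9973,-.0739],[.0739,.9973]])
def lane(X):return (L@(X[:2]-o)).round(4)
# triangulate cap face centre: wrist (280,246), scene (173+... )
ps=(200+176/2.2,130+(438-330)/2.2)
o1,d1=ray(c,(280,246));o2,d2=ray(t,ps);d1/=np.linalg.norm(d1);d2/=np.linalg.norm(d2)
k=np.linalg.lstsq(np.c_[d1,-d2],o2-o1,rcond=None)[0];A=o1+k[0]*d1;B=o2+k[1]*d2
print("cap",A,B,lane((A+B)/2))
for z in(.09,.095,.1):print(z,lane(onz(c,(280,246),z)))
print("rim",onz(c,(378,222),.033),lane(onz(c,(378,222),.033)))
for p in[(308,208),(350,200),(312,272),(372,245)]:print(p,lane(onz(c,p,.07 if p[0]<330 else .04)))
print("capb",lane(onz(c,(388,72),.108)),"rail",lane(onz(c,(275,150),.058)),lane(onz(c,(320,120),.008)),lane(onz(c,(403,120),.008)))
E
```

```text
cap [ 0.55489113 -0.23847251  0.09003242] [ 0.55115221 -0.23647483  0.08998463] [-0.0613  0.0431]
0.09 [-0.0594  0.0422]
0.095 [-0.0588  0.0437]
0.1 [-0.0582  0.0452]
rim [ 0.62700311 -0.24043855  0.033     ] [0.0127 0.0456]
(308, 208) [-0.0417  0.0638]
(350, 200) [-0.0107  0.0644]
(312, 272) [-0.0391  0.0167]
(372, 245) [0.0077 0.0285]
capb [0.0031 0.1451] rail [-0.0649  0.1023] [-0.0342  0.1242] [0.033  0.1246]
```

```bash
python3 -m creep '[-0.001,-0.011,0,0,-0.001,-0.011,0.05,0,-0.001,-0.011,0.09,0,-0.001,-0.011,0.121,0,-0.001,-0.011,0.121,0]' 1 | head -5
python3 -m creep '[0,0.005,0,0,0,0.01,-0.004,0,0,0.015,-0.01,0,0,0.02,-0.012,0,0,0.026,-0.012,0,0,0.026,-0.012,0]'
python3 - <<'E'
from h import *;from station import env,cams
import pickle
c=cams.read_camera("wrist");t=cams.read_camera("scene");
s=env.get_state();print(s["time"],s["eef_pos"],s["force"].round(1))
cv2.imwrite("pics/w4.png",np.vstack([c["img"][:330],np.pad(cv2.resize(t["img"][130:250,200:330],None,fx=2.2,fy=2.2),((0,0),(0,640-286),(0,0)))])[:600,:,::-1])
E
```

```text
time: 7.15
eef_pos: [0.5703, -0.2376, 0.078]
orientation: [-0.002, 0.734, 0.679, -0.001]
force: [0.6, -0.1, 1.0]
finger_gap: 0.996
time: 7.9
eef_pos: [0.5986, -0.2403, 0.0919]
orientation: [0.0, 0.733, 0.68, 0.0]
force: [-0.1, -0.3, -0.5]
finger_gap: 1.002
grip_force: 0.0
8.0 [ 0.59804376 -0.24014849  0.09170983] [ 0.4 -0.1 -0.2]
```

View pics/w4.png

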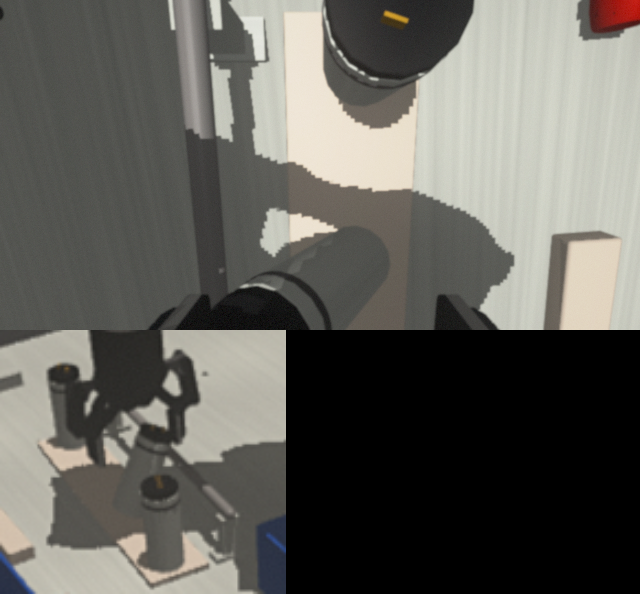

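The picture shows the can between the fingers, now leaning less, with its rim against the rear finger. I'll carry on, then close gently.

```bash
python3 -m creep '[0,0.005,0,0,0,0.01,0,0,0,0.015,0,0,0,0.02,0,0,0,0.022,0,0]' | sed -n 2,5p
python3 -m creep '[0,0,0,0,0,0,0,0]' 0.75 20 | tail -3
python3 -m creep '[0,0,0,0,0,0,0,0,0,0,0,0,0,0,0,0]' 0.4 20
python3 - <<'E'
from h import *;from station import env,cams
import pickle
c=cams.read_camera("wrist");t=cams.read_camera("scene");pickle.dump((c,t),open("w5.pkl","wb"))
s=env.get_state();print(s["time"],s["eef_pos"],s["force"].round(1),s["finger_gap"])
cv2.imwrite("pics/w5.png",np.vstack([c["img"][:330],np.pad(cv2.resize(t["img"][130:250,200:330],None,fx=2.2,fy=2.2),((0,0),(0,640-286),(0,0)))])[:600,:,::-1])
E
```

```text
eef_pos: [0.6205, -0.2419, 0.0919]
orientation: [0.0, 0.733, 0.68, 0.0]
force: [-0.1, 0.3, 0.3]
finger_gap: 0.997
force: [-0.6, 0.7, 0.3]
finger_gap: 0.748
grip_force: 0.0
time: 9.38
eef_pos: [0.6201, -0.2419, 0.0921]
orientation: [0.0, 0.733, 0.68, -0.0]
force: [-1.0, 1.2, 2.7]
finger_gap: 0.459
grip_force: 21.7
9.475 [ 0.62018293 -0.24192328  0.09208662] [-0.3  0.4  2.5] 0.4612096402338184
```

View pics/w5.png

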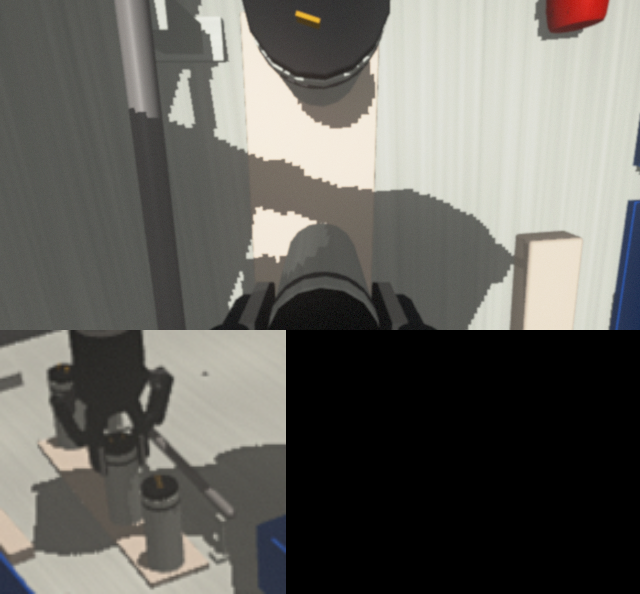

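The can stands upright, centred in the pads (opening 39 mm). Release, rise, and move toward the bridge at a safe height.

```bash
python3 -m creep '[0,0,0,0,0,0,0,0,0,0,0,0]' 0.75 | sed -n 4,6p
python3 -m creep '[0,0,-0.04,0,0,0,-0.1,0,0,0,-0.16,0,0,0,-0.22,0,0,0,-0.26,0,0,0,-0.26,0]' | head -2
python3 - <<'E'
from h import *;from station import env,cams
t=cams.read_camera("scene");w=cams.read_camera("wrist")
cv2.imwrite("pics/a6.png",t["img"][:,:,::-1])
s=env.get_state();print(s["time"],s["joint_positions"].round(3),shift(s,(.55,.2,.36),175))
E
```

```text
force: [-0.2, 0.0, -0.5]
finger_gap: 0.745
grip_force: 0.0
time: 10.6
eef_pos: [0.6211, -0.2423, 0.3557]
10.7 [-0.462  0.485  1.082 -0.     1.575 -0.387] (array([ 0.4354, -0.1027, -0.0083]), -1.558, 'heading', np.float64(85.7), 'tilt', array([-0.,  0., -1.]))
```

```bash
python3 -m creep '[0.435,-0.1,-0.01,-0.18,0.435,-0.1,-0.01,-0.36,0.435,-0.1,-0.01,-0.54,0.435,-0.1,-0.01,-0.72,0.435,-0.1,-0.01,-0.9,0.435,-0.1,-0.01,-1.08,0.435,-0.1,-0.01,-1.26,0.435,-0.1,-0.01,-1.44,0.435,-0.1,-0.01,-1.56,0.435,-0.1,-0.01,-1.56]' | head -3
python3 -m creep '[-0.0625,0,-0.01,0,-0.125,0,-0.01,0,-0.187,0,-0.01,0,-0.25,0,-0.01,0,-0.312,0,-0.01,0,-0.375,0,-0.01,0,-0.45,0,-0.01,0,-0.6,0,-0.01,0]' | head -4
python3 - <<'E'
from h import *;from station import env
s=env.get_state();print(s["joint_positions"].round(3),shift(s,s["eef_pos"],175))
E
```

```text
time: 11.95
eef_pos: [0.5523, 0.1994, 0.3606]
orientation: [-0.001, 0.043, 0.999, -0.0]
time: 12.95
eef_pos: [0.8933, 0.1432, 0.3249]
orientation: [0.024, 0.044, 0.999, 0.005]
force: [-0.3, 0.3, 0.6]
[ 0.092  0.954  0.22   0.003  1.917 -1.391] (array([0., 0., 0.]), -0.0, 'heading', np.float64(175.0), 'tilt', array([ 0.049,  0.008, -0.999]))
```

Over-reaching does tilt the tool forward, since joint 3 is at its stop. I'll push further to see whether the tilt grows and persists.

```bash
python3 -m creep '[-0.4,0,-0.1,0,-0.4,0,-0.1,0,-0.4,0,-0.1,0,-0.4,0,-0.1,0]' | head -4
python3 - <<'E'
from h import *;from station import env
s=env.get_state();print(s["joint_positions"].round(3),shift(s,s["eef_pos"],175))
E
```

```text
time: 13.45
eef_pos: [0.9201, 0.1051, 0.3129]
orientation: [0.049, 0.043, 0.998, 0.009]
force: [-0.2, -0.4, -0.3]
[ 0.046  0.969  0.221  0.009  1.853 -1.436] (array([0., 0., 0.]), 0.001, 'heading', np.float64(175.0), 'tilt', array([ 0.099,  0.013, -0.995]))
```

```bash
q(){ python3 -c "
from h import *;from station import env
s=env.get_state();print(s['time'],s['eef_pos'].round(3),s['joint_positions'].round(3),shift(s,s['eef_pos'])[-1])"; }
python3 -m creep '[-0.4,0,-0.1,0,-0.4,0,-0.1,0]' >/dev/null; q
python3 -m creep '[-0.4,0,-0.3,0]' >/dev/null; q
python3 -m creep '[-0.4,0,0.1,0]' >/dev/null; q
```

```text
13.7 [0.939 0.086 0.314] [ 0.024  0.97   0.22   0.015  1.801 -1.457] [ 0.149  0.018 -0.989]
13.825 [0.94  0.078 0.337] [ 0.013  0.945  0.223  0.019  1.79  -1.466] [ 0.182  0.021 -0.983]
13.95 [0.963 0.07  0.326] [ 0.003  0.963  0.22   0.024  1.726 -1.476] [ 0.231  0.024 -0.973]
```

```bash
cat > q.py <<'E'
from h import *;from station import env
s=env.get_state();print(s['time'],s['eef_pos'].round(3),s['joint_positions'].round(3),shift(s,s['eef_pos'])[2:],s["force"].round(1))
E
python3 -m creep '[-0.4,0,0.15,0]' >/dev/null
python3 -m creep '[-0.4,0,0.15,0]' >/dev/null
python3 -m creep '[-0.4,0,0.15,0]' >/dev/null; python3 q.py
python3 -m creep '[-0.4,0,0.2,0]' >/dev/null
python3 -m creep '[-0.4,0,0.2,0]' >/dev/null; python3 q.py
```

```text
14.325 [1.027 0.05  0.259] [-0.021  1.047  0.22   0.037  1.532 -1.5  ] ('heading', np.float64(174.4), 'tilt', array([ 0.336,  0.03 , -0.941])) [-0.8 -0.6  0.4]
14.575 [1.064 0.038 0.221] [-0.034  1.098  0.22   0.046  1.403 -1.515] ('heading', np.float64(174.1), 'tilt', array([ 0.409,  0.032, -0.912])) [-0.6  0.5  0.9]
```

```bash
python3 -m creep '[-0.4,0,0.05,0]' >/dev/null
python3 -m creep '[-0.4,0,0.05,0]' >/dev/null
python3 -m creep '[-0.4,0,0.05,0]' >/dev/null
python3 -m creep '[-0.4,0,0.05,0]' >/dev/null; python3 q.py
python3 -m creep '[0.1,0,-0.05,0,0.1,0,-0.05,0]' >/dev/null; python3 q.py
```

```text
15.075 [1.108 0.013 0.257] [-0.061  1.088  0.22   0.07   1.248 -1.545] ('heading', np.float64(173.2), 'tilt', array([ 0.555,  0.033, -0.831])) [ 0.8  0.4 -0.2]
15.325 [1.029 0.019 0.246] [-0.06   0.898  0.675  0.079  0.984 -1.565] ('heading', np.float64(173.2), 'tilt', array([ 0.554,  0.033, -0.832])) [2.5 0.1 0.5]
```

The 34° tilt persists, so I can come back with it and pass around the bridge to the robot's side.

```bash
python3 -c "
from h import *;from station import env
s=env.get_state()
for w in[(.75,.03,.36),(.45,.06,.36),(.45,.24,.26)]:print(shift(s,w)[0])"
```

```text
[ 0.1696  0.0022 -0.2488]
[ 0.4215  0.0127 -0.4141]
[ 0.4943  0.1835 -0.325 ]
```

```bash
python3 -m creep '[0.17,0,-0.25,0,0.17,0,-0.25,0,0.17,0,-0.25,0,0.17,0,-0.25,0,0.17,0,-0.25,0,0.42,0.01,-0.41,0,0.42,0.01,-0.41,0,0.42,0.01,-0.41,0,0.42,0.01,-0.41,0,0.42,0.01,-0.41,0]' >/dev/null;python3 q.py
python3 -c "
from h import *;from station import env
s=env.get_state()
print(shift(s,(.45,.24,.26))[0])"
```

```text
16.575 [0.452 0.058 0.359] [-0.046 -0.095  1.973  0.093  0.679 -1.582] ('heading', np.float64(173.2), 'tilt', array([ 0.554,  0.033, -0.832])) [0.6 0.1 0.5]
[0.0739 0.1732 0.087 ]
```

```bash
python3 -m creep '[0.074,0.173,0.087,0,0.074,0.173,0.087,0,0.074,0.173,0.087,0,0.074,0.173,0.087,0,0.074,0.173,0.087,0]' 0.7 >/dev/null;python3 q.py
python3 - <<'E'
from h import *;from station import env,cams
import pickle
c=cams.read_camera("wrist");t=cams.read_camera("scene");pickle.dump((c,t),open("w6.pkl","wb"))
print(-c["R"].T@c["t"],proj(c,(.604,.281,.02)))
cv2.imwrite("pics/w6.png",np.vstack([c["img"],np.pad(cv2.resize(t["img"][310:370,370:430],(120,120)),((0,0),(0,520),(0,0)))])[:,:,::-1])
E
```

```text
17.2 [0.451 0.243 0.259] [ 0.53   0.19   2.005 -0.57   0.477 -0.506] ('heading', np.float64(173.4), 'tilt', array([ 0.552,  0.036, -0.833])) [ 0.3 -0.2 -0.2]
[0.32810077 0.24523186 0.3258443 ] [347.66120878 190.08893851]
```

View pics/w6.png

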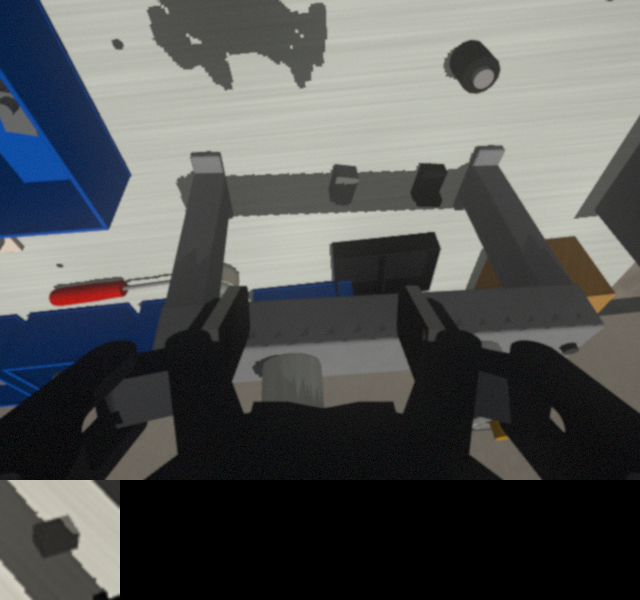

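The wrist view shows the offcut at about (344,183), nub end toward the robot, in the beam's shadow. The latch is at (429,184), the posts at (207,160) and (487,155), and the roller at (475,68). I'll move to pre-grasp, 0.1 m back along the tool axis.

```bash
python3 - <<'E'
from h import *;from station import env
import pickle
c,t=pickle.load(open("w6.pkl","rb"))
for z in(.014,.022):print("w",z,onz(c,(344,183),z),"s",onz(t,(398,337),z))
for p in[(192,155),(222,155),(474,150),(503,147)]:print("post",onz(c,p,.0))
s=env.get_state();print(shift(s,(.549,.275,.10)))
E
```

```text
w 0.014 [0.59851012 0.27778484 0.014     ] s [0.6001231  0.27678097 0.014     ]
w 0.022 [0.59157308 0.27694973 0.022     ] s [0.60527285 0.28207207 0.022     ]
post [0.55236791 0.12349668 0.        ]
post [0.5560484  0.15339146 0.        ]
post [0.58255757 0.42278717 0.        ]
post [0.58249666 0.45478417 0.        ]
(array([0.0099, 0.0273, 0.1877]), None, 'heading', np.float64(173.3), 'tilt', array([ 0.552,  0.035, -0.833]))
```

```bash
python3 -m creep '[0.014,0.026,0.06,0,0.014,0.026,0.12,0,0.014,0.026,0.17,0,0.014,0.026,0.186,0,0.014,0.026,0.186,0]' 0.7 >/dev/null;python3 q.py
python3 - <<'E'
from h import *;from station import env,cams
import pickle
c=cams.read_camera("wrist");pickle.dump(c,open("w7.pkl","wb"))
p=proj(c,(.6,.277,.015));print(p)
x,y=int(p[0]),int(p[1]);x0=x-100;y0=max(0,y-75)
print(x0,y0)
cv2.imwrite("pics/w7.png",cv2.convertScaleAbs(cv2.resize(c["img"][y0:y0+150,x0:x0+200,::-1],None,fx=4,fy=4),alpha=1.5))
E
```

```text
17.925 [0.549 0.275 0.106] [ 0.483  0.588  1.937 -1.224  0.243  0.151] ('heading', np.float64(173.5), 'tilt', array([ 0.543,  0.03 , -0.839])) [-0.9  0.9  0.9]
[319.83996802 232.34663616]
219 157
```

View pics/w7.png

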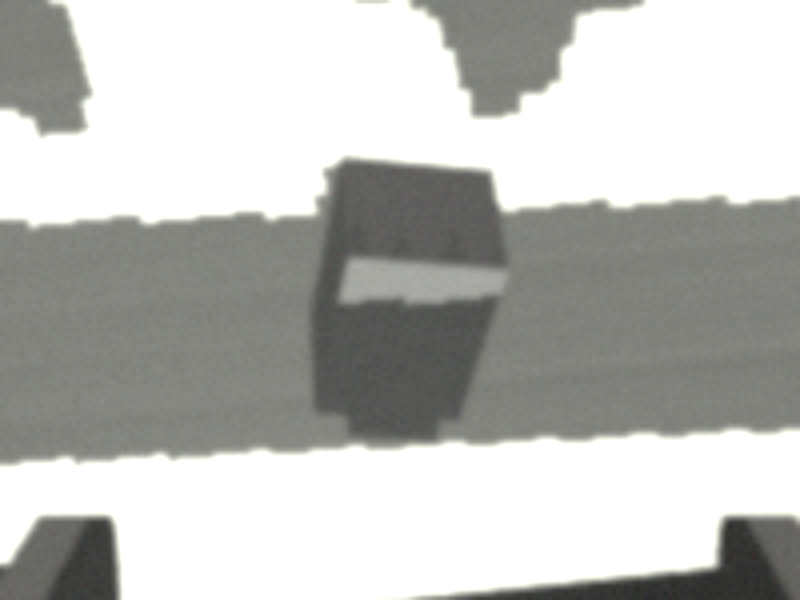

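The close view shows the near end face at crop (345–490, 160–260). The top face has corners about (347,258), (507,268), (460,418), (318,412), with the nub at the far end. Joint 4 is at its stop, so I'll check the grasp pose with a quick kinematic fit.

```bash
cat > ik.py <<'E'
from h import *
from scipy.optimize import least_squares
# planar data: j2,j3,j5 -> r,z
J=[(.494,1.346,1.302,.6247,.2494),(.63,1.23,1.28,.6903,.1993),(.35,1.77,1.03,.4751,.2012),(.55,1.39,1.2,.6294,.1994),(.485,1.082,1.575,.6667,.356),(1.088,.22,1.248,1.108,.257),(-.095,1.973,.679,.4557,.359)]
J=np.array(J)
def f(p,j2,j3,t):
    h,L1,L2,a,d=p;q=j2+j3
    return L1*np.sin(j2)+L2*np.sin(q)+a*np.cos(q)+d*np.sin(t),h+L1*np.cos(j2)+L2*np.cos(q)-a*np.sin(q)+d*np.cos(t)
def res(p):
    r,z=f(p,J[:,0],J[:,1],J[:,:3].sum(1));return np.r_[r-J[:,3],z-J[:,4]]
s_=least_squares(res,[.33,.4,.4,0,.25]);P=s_.x
def ik(X,R):
    W=np.array(X)-P[4]*R[:,2];j1=np.arctan2(W[1],W[0]);rr=np.hypot(W[0],W[1])
    g=lambda v:np.array(f(np.r_[P[:4],0],v[0],v[1],0))-[rr,W[2]]
    j2,j3=least_squares(g,[.5,1.6]).x
    q=j2+j3;fz=np.array([np.sin(q)*np.cos(j1),np.sin(q)*np.sin(j1),np.cos(q)])
    ex=np.array([np.cos(q)*np.cos(j1),np.cos(q)*np.sin(j1),-np.sin(q)]);ey=np.array([-np.sin(j1),np.cos(j1),0])
    t=R[:,2];return np.array([j1,j2,j3,np.arctan2(t@ey,t@ex),np.arccos(t@fz)]).round(3)
E
python3 - <<'E'
from ik import *;import pickle
from station import env
print(P.round(3),abs(s_.fun).max())
c=pickle.load(open("w7.pkl","rb"))
g=lambda u,v,z:onz(c,(219+u/4,157+v/4),z)[:2]
T=np.array([g(347,258,.022),g(507,268,.022),g(460,418,.022),g(318,412,.022)]);B=np.array([g(342,158,0),g(492,172,0)])
print(T.round(4),B.round(4));a=T[2:].mean(0)-T[:2].mean(0);print("len",np.hypot(*a),"head",np.degrees(np.arctan2(a[1],a[0])),"w",np.hypot(*(T[0]-T[1])),T.mean(0))
s=env.get_state();R=Ro.from_quat(s["orientation"][[1,2,3,0]]).as_matrix()
print("now",ik(s["eef_pos"],R),s["joint_positions"].round(3))
for X in[(.6,.277,.018),(.58,.277,.05),(.5,.2,.2)]:print(X,ik(X,R))
E
```

```text
[0.257 0.597 0.386 0.112 0.321] 0.002945905543554894
[[0.5819 0.2695]
 [0.5874 0.2929]
 [0.6223 0.2844]
 [0.6169 0.2613]] [[0.5821 0.2697]
 [0.5882 0.2931]]
len 0.035971416951782596 head -13.47598998840037 w 0.02400004305286573 [0.602094   0.27701773]
now [ 0.617  0.58   1.946 -1.214  0.314] [ 0.484  0.586  1.938 -1.224  0.243  0.152]
(0.6, 0.277, 0.018) [ 0.561  0.78   1.871 -1.668  0.268]
(0.58, 0.277, 0.05) [ 0.583  0.709  1.906 -1.517  0.277]
(0.5, 0.2, 0.2) [ 0.529  0.318  2.048 -0.798  0.353]
```

Offcut: 36.0 × 24.0 mm, centre (0.602, 0.277), heading −13.5°, which matches the given size. I'll fit the full kinematics, including a wrist offset, to find a reachable tilt direction.

```bash
cat > ik.py <<'E'
from h import *
from scipy.optimize import least_squares
E_=lambda a,v:Ro.from_euler(a,v).as_matrix()
def fk(p,j):
    h,L1,L2,a,e,d=p
    R1=E_('z',j[0]);R2=R1@E_('y',j[1]);R3=R2@E_('y',j[2]);R4=R3@E_('z',j[3]);R5=R4@E_('y',j[4]);R6=R5@E_('z',j[5])
    # pitch 0 = up ; all links along local z
    X=np.array([0,0,h])+R2@[0,0,L1]+R3@[a,0,L2]+R5@[e,0,d]
    return X,R6
D=[([-1.4274,.49416,1.3461,0,1.3025,-.0955],(.1478,-.6069,.2494)),([-.462,.485,1.082,0,1.575,-.387],(.6211,-.2423,.3557)),
([.092,.954,.22,.003,1.917,-1.391],(.8933,.1432,.3249)),([-.034,1.098,.22,.046,1.403,-1.515],(1.064,.038,.221)),([-.061,1.088,.22,.07,1.248,-1.545],(1.108,.013,.257)),([-.06,.898,.675,.079,.984,-1.565],(1.029,.019,.246)),
([-.046,-.095,1.973,.093,.679,-1.582],(.452,.058,.359)),([.53,.19,2.005,-.57,.477,-.506],(.451,.243,.259)),([.484,.586,1.938,-1.224,.243,.152],(.549,.275,.106))]
s_=least_squares(lambda p:np.ravel([fk(p,j)[0]-x for j,x in D]),[.25,.5,.4,.1,.08,.3],loss='soft_l1',f_scale=.003);P=s_.x
LO=[-2.91,-.82,.22,-1.2,.12,-3.08];HI=[2.91,2.16,2.67,4.37,2.79,3.08]
def ik(X,Z,j0,wo=.05):
    """5-dof: position and tool axis Z; axis weight wo"""
    f=lambda j:np.r_[fk(P,[*j,0])[0]-X,wo*(fk(P,[*j,0])[1][:,2]-Z)]
    s=least_squares(f,np.clip(j0[:5],np.array(LO[:5])+1e-3,np.array(HI[:5])-1e-3),bounds=(LO[:5],HI[:5]));return s.x,np.linalg.norm(s.fun[:3]),fk(P,[*s.x,0])[1][:,2]
E
python3 - <<'E'
from ik import *;from station import env
print(P.round(3),np.abs([fk(P,j)[0]-x for j,x in D]).max(1).round(4))
s=env.get_state();q=s["joint_positions"];print(fk(P,q)[1].round(3),Ro.from_quat(s["orientation"][[1,2,3,0]]).as_matrix().round(3))
X=(.602,.277,.018)
for t in(28,33,38):
  for az in(-12,-5,3,10,17,24):
    Z=np.array([np.sin(np.radians(t))*np.cos(np.radians(az)),np.sin(np.radians(t))*np.sin(np.radians(az)),-np.cos(np.radians(t))])
    j,e,zz=ik(X,Z,q);print(t,az,j.round(2),round(e*1e3,1),"tilt",np.degrees(np.arccos(-zz[2])).round(1),"az",np.degrees(np.arctan2(zz[1],zz[0])).round(1))
E
```

```text
[ 0.249  0.591  0.381  0.13  -0.019  0.298] [0.0576 0.0589 0.058  0.0609 0.0611 0.0616 0.0626 0.0426 0.042 ]
[[-0.064 -0.837  0.544]
 [-0.995  0.096  0.03 ]
 [-0.078 -0.539 -0.839]] [[-0.837  0.064  0.544]
 [ 0.096  0.995  0.03 ]
 [-0.539  0.078 -0.839]]
28 -12 [ 0.56  0.79  1.71 -0.91  0.43] 0.0 tilt 28.0 az -12.0
28 -5 [ 0.53  0.79  1.74 -0.94  0.34] 0.0 tilt 28.0 az -5.0
28 3 [ 0.5   0.78  1.76 -0.95  0.25] 0.0 tilt 28.0 az 3.0
28 10 [ 0.47  0.78  1.78 -0.91  0.18] 0.0 tilt 28.0 az 10.0
28 17 [ 0.45  0.78  1.79 -0.69  0.12] 0.0 tilt 27.6 az 16.2
28 24 [ 0.43  0.78  1.78 -0.07  0.12] 0.1 tilt 26.1 az 23.7
33 -12 [ 0.58  0.8   1.74 -1.19  0.43] 0.0 tilt 33.0 az -12.0
33 -5 [ 0.55  0.8   1.76 -1.2   0.35] 0.1 tilt 31.7 az -5.9
33 3 [ 0.51  0.79  1.78 -1.2   0.25] 0.2 tilt 30.5 az 2.1
33 10 [ 0.47  0.79  1.79 -1.2   0.16] 0.2 tilt 30.1 az 9.8
33 17 [ 0.46  0.79  1.8  -1.2   0.12] 0.2 tilt 30.1 az 13.2
33 24 [ 0.46  0.79  1.8  -1.2   0.12] 0.3 tilt 30.1 az 13.3
38 -12 [ 0.6   0.81  1.73 -1.2   0.48] 0.3 tilt 34.3 az -15.6
38 -5 [ 0.57  0.8   1.75 -1.2   0.39] 0.4 tilt 32.4 az -9.0
38 3 [ 0.52  0.79  1.77 -1.2   0.27] 0.5 tilt 30.8 az 0.3
38 10 [ 0.47  0.79  1.79 -1.2   0.16] 0.5 tilt 30.1 az 9.5
38 17 [ 0.46  0.79  1.8  -1.2   0.12] 0.6 tilt 30.1 az 13.3
38 24 [ 0.46  0.79  1.8  -1.2   0.12] 0.6 tilt 30.1 az 13.3
```

```bash
python3 -m creep '[0,0,0.025,0.08]' >/dev/null; python3 -m creep '[0,0,0.025,0.09]' >/dev/null; python3 q.py
python3 -c "
from h import *;from station import env
s=env.get_state();print(shift(s,(.596,.2766,.027)))
R=Ro.from_quat(s['orientation'][[1,2,3,0]]).as_matrix();print(R.round(3))"
```

```text
18.225 [0.58  0.281 0.073] [ 0.462  0.669  1.872 -1.224  0.226  0.309] ('heading', np.float64(162.1), 'tilt', array([ 0.53 ,  0.028, -0.847])) [-0.  -1.4 -0.3]
(array([ 0.0089, -0.008 ,  0.0469]), None, 'heading', np.float64(162.1), 'tilt', array([ 0.53 ,  0.028, -0.847]))
[[-0.821  0.21   0.53 ]
 [ 0.265  0.964  0.028]
 [-0.505  0.164 -0.847]]
```

```bash
python3 -m creep '[0.005,-0.005,0.016,0]' >/dev/null; python3 -m creep '[0.004,-0.003,0.012,0]' >/dev/null; python3 q.py
python3 -c "
from h import *;from station import env
s=env.get_state();print(shift(s,(.596,.2766,.027)))
R=Ro.from_quat(s['orientation'][[1,2,3,0]]).as_matrix();print(R[:,1].round(3))"
```

```text
18.475 [0.59  0.279 0.049] [ 0.447  0.717  1.847 -1.223  0.215  0.298] ('heading', np.float64(162.5), 'tilt', array([ 0.513,  0.024, -0.858])) [-0.8 -0.2 -1. ]
(array([ 0.0053, -0.0045,  0.0212]), None, 'heading', np.float64(162.5), 'tilt', array([ 0.513,  0.024, -0.858]))
[0.213 0.965 0.154]
```

```bash
python3 -m creep '[0.004,-0.004,0.012,0]' >/dev/null; python3 -m creep '[0.002,-0.002,0.01,0]' >/dev/null; python3 q.py
python3 -m creep '[0,0,0,0]' >/dev/null
python3 -c "
from h import *;from station import env
s=env.get_state();print(shift(s,(.596,.2766,.027)))
R=Ro.from_quat(s['orientation'][[1,2,3,0]]).as_matrix();print(R[:,1].round(3))"
```

```text
18.725 [0.6   0.278 0.03 ] [ 0.436  0.754  1.825 -1.223  0.206  0.294] ('heading', np.float64(162.5), 'tilt', array([ 0.501,  0.021, -0.865])) [ 1.2  0.1 -0.1]
(array([ 0.0039, -0.0023,  0.0005]), None, 'heading', np.float64(162.5), 'tilt', array([ 0.501,  0.021, -0.865]))
[0.218 0.964 0.15 ]
```

```bash
python3 -m creep '[0.002,0,0,0,0.002,0,0,0,0.002,0,0,0,0.002,0,0,0,0.002,0,0,0]' 0 50;python3 q.py
```

```text
time: 19.48
eef_pos: [0.5982, 0.2789, 0.0301]
orientation: [0.256, 0.126, 0.957, 0.045]
force: [-4.0, 0.2, 6.2]
finger_gap: 0.273
grip_force: 48.6
19.475 [0.598 0.279 0.03 ] [ 0.439  0.753  1.826 -1.223  0.207  0.297] ('heading', np.float64(162.5), 'tilt', array([ 0.501,  0.022, -0.865])) [-4.   0.2  6.2]
```

Gripped (23 mm). Withdraw backward and up, clear of the beam.

```bash
python3 -m creep '[0.005,0,-0.02,0,0.02,0,-0.05,0,0.035,0,-0.085,0,0.05,0,-0.12,0,0.06,0,-0.16,0,0.06,0,-0.16,0]' | tail -2;python3 q.py
python3 -c "
from h import *;from station import env
s=env.get_state();print(shift(s,(.44,.12,.2))[0],shift(s,(.47,.004,.2))[0],shift(s,(.47,.004,.12))[0])"
```

```text
finger_gap: 0.271
grip_force: 48.5
20.225 [0.467 0.292 0.141] [ 0.603  0.467  2.005 -0.921  0.341  0.122] ('heading', np.float64(162.5), 'tilt', array([ 0.502,  0.023, -0.864])) [ 0.5 -0.4 -0.6]
[-0.0511 -0.1624 -0.0682] [-0.1068 -0.2678 -0.0558] [-0.0684 -0.2799  0.0134]
```

```bash
python3 -m creep '[-0.107,-0.268,-0.056,0,-0.107,-0.268,-0.056,0,-0.107,-0.268,-0.056,0,-0.107,-0.268,-0.056,0,-0.107,-0.268,-0.056,0,-0.107,-0.268,-0.056,0,-0.061,-0.282,0.026,0,-0.061,-0.282,0.026,0,-0.061,-0.282,0.026,0]' | tail -2;python3 q.py
```

```text
finger_gap: 0.268
grip_force: 48.5
21.35 [0.467 0.064 0.158] [-0.06   0.336  2.209  0.763  0.15  -2.111] ('heading', np.float64(162.8), 'tilt', array([ 0.472,  0.075, -0.879])) [0.1 0.1 0.3]
```

```bash
python3 -m creep '[0,0,0,0]' >/dev/null; python3 q.py; python3 -c "
from h import *;from station import env
s=env.get_state();print(shift(s,(.47,.004,.17))[0],shift(s,(.47,.004,.105))[0])"
```

```text
21.475 [0.467 0.064 0.157] [-0.06   0.336  2.209  0.755  0.15  -2.102] ('heading', np.float64(162.7), 'tilt', array([ 0.471,  0.074, -0.879])) [-0.   0.7 -0.1]
[-0.0241 -0.0547 -0.0141] [ 0.0043 -0.0671  0.043 ]
```

```bash
python3 -m creep '[-0.024,-0.055,-0.014,0,-0.024,-0.055,-0.014,0,-0.024,-0.055,-0.014,0,-0.024,-0.055,-0.014,0,-0.024,-0.055,-0.014,0,-0.024,-0.055,-0.014,0]' >/dev/null;python3 q.py; python3 -c "
from h import *;from station import env
s=env.get_state();print(shift(s,(.47,.004,.105))[0])"
```

```text
22.225 [0.47  0.005 0.17 ] [-0.245  0.302  2.192  0.807  0.263 -2.311] ('heading', np.float64(162.9), 'tilt', array([ 0.471,  0.076, -0.879])) [-1.3  0.6  0.2]
[ 0.0279 -0.0137  0.0576]
```

```bash
python3 -m creep '[0.028,-0.013,0.058,0,0.028,-0.013,0.058,0,0.028,-0.013,0.058,0]' >/dev/null;python3 q.py
python3 -m creep '[0,0,0,0,0,0,0,0,0,0,0,0]' 0.55 | tail -2
python3 -m creep '[0,0,-0.06,0,0,0,-0.12,0,0,0,-0.16,0,0,0,-0.16,0]' >/dev/null;python3 q.py
python3 - <<'E'
from h import *;from station import env,cams
import pickle
t=cams.read_camera("top");w=cams.read_camera("wrist");s=cams.read_camera("scene");pickle.dump((t,w,s),open("w8.pkl","wb"))
cv2.imwrite("pics/w8.png",cv2.resize(np.hstack([np.vstack([w["img"],t["img"]]),np.vstack([s["img"],cv2.resize(s["img"][130:250,200:360],(640,480))])]),(800,600))[:,:,::-1])
E
```

```text
22.6 [0.475 0.004 0.114] [-0.242  0.459  2.233  1.57   0.185 -3.084] ('heading', np.float64(162.6), 'tilt', array([ 0.458,  0.076, -0.885])) [ 0.1 -0.5  0.1]
finger_gap: 0.547
grip_force: 0.0
23.475 [ 0.417 -0.002  0.237] [-0.328  0.073  2.186  0.497  0.5   -2.048] ('heading', np.float64(163.3), 'tilt', array([ 0.462,  0.085, -0.883])) [1.1 0.9 0.3]
```

View pics/w8.png

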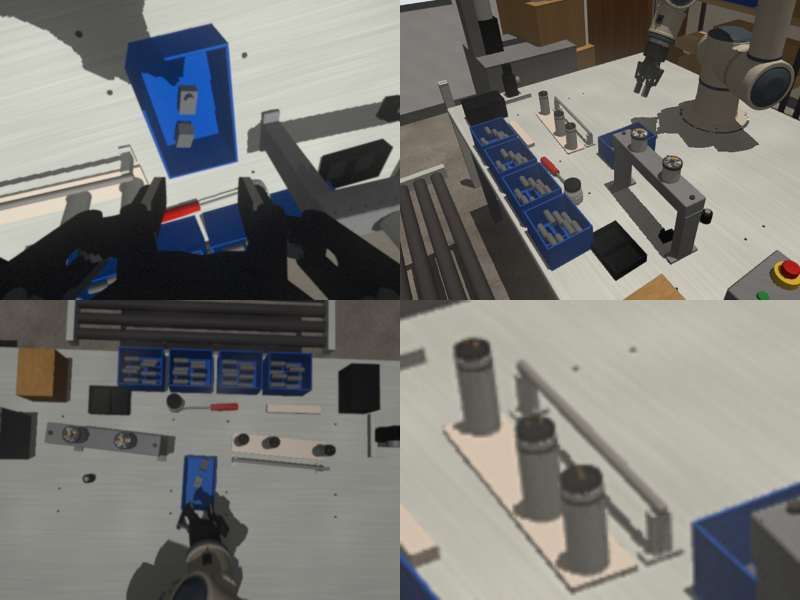

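Both offcuts are in the bin, at (187,100) and (184,135) in the wrist tile. All three capacitors stand on the strip, the middle one clear of both neighbours, and the gripper touches nothing. I'll hand in.

```bash
python3 -c "
from station import env
print(env.finish_job())"
```

```text
the job is handed in; nothing more can be done
None
```

The job is handed in after about 24 s of robot time: the last pictures showed both offcuts in the bin and the tipped capacitor upright on the strip, clear of both neighbours. The hand-in returned no verdict, and joints 4 and 6 read up to 0.004 rad past their rounded range limits.

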